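Build up the drying crib

ROBOT

A 7-joint arm with a two-finger parallel gripper is mounted at the origin on a cart in front of the work surface, level with it; the furniture and walls round the work are solid. World frame = base frame: x ahead of the robot, y to its left, z up, the work surface at z = 0. Lengths are in m, angles in rad, forces in N, time in s.
With the tool pointing down it reaches from about 0.425 to 0.825 m from the base axis. Payload 3.6 kg.
Tool frame: the origin (TCP) lies where the fingers leave the gripper's body, on its centre line; the fingertips stand 73 mm ahead of it and the grasp point (between the pads) lies 54 mm ahead of it; z points along the fingers, y is the line along which they close (so a half turn about z gives the same grasp; the last joint's range is limited). The gripper opens to 85 mm and grips with 20 to 120 N. Pads are 22 mm wide; open, the fingers measure 114 mm over their backs; the gripper's body (76 mm by 85 mm) begins 54 mm behind the grasp point. The pads swing forward as they close: fully open they stand 13 mm farther back than shut.
Start: joints at [-1.333, 0.615, -0.013, 1.423, 0.008, 1.103, -0.04], TCP at [0.17, 0.627, 0.304] pointing down, gripper open.
Joint ranges: [-3.12, 3.12], [-0.3, 2.06], [-1.34, 1.32], [0.26, 2.42], [-1.36, 4.5], [0.01, 1.98], [-2.84, 2.84]. Speed limits (rad/s): [2.79, 2.79, 3.14, 3.14, 3.14, 3.14, 3.14].

INTERFACE

Orientations are given as a unit quaternion [x, y, z, w].
In Python, from station import arm, snapshot, camera_info, ticket gives the robot as it stands. Calls block until the motion is done:
- arm.movep(position, orientation): joint-space move of the TCP to a pose.
- arm.line_to(position, velocity=0.15, ori=None): straight line of the TCP; ori=None keeps the orientation; velocity is the mean speed in m/s.
- arm.move_j(angles): joint-space move.
- arm.move_gripper(opening, effort=None): opening from 0.0 (shut) to 1.0 (fully open); effort is the grip in N (None keeps the last); returns when the fingers have stopped.
- arm.pause(seconds).
- arm.ik(position, orientation): joint angles nearest the present ones, or None.
- snapshot(name): name is "scene" or "top"; returns the picture (420x560x3 uint8, blue, green, red); there is no depth.
- camera_info(name): a dict with "fx", "fy", "cx", "cy" (pixels), "R" (3x3) and "t" (3): a world point X has camera coordinates R X + t. Camera axes: x right, y down, z forward; pixel columns grow to the right and rows downward; lengths in m; the calibration is good to about 2 mm. A picture is of the moment at which its call begins. camera_info takes no time and is no camera call.
A pose or a line that the arm cannot do raises arm.MotionError and nothing moves.
- ticket.finish_job(): hands the job in; it is judged then, once.
Readings, each from a call of its own:
- arm.read_time(): time.
- arm.read_joint_positions(): joint angles.
- arm.read_dq(): joint speeds.
- arm.read_effort(): joint torques, N m.
- arm.read_tool_pos(): TCP position.
- arm.read_eef_rot(): TCP orientation.
- arm.read_ft_force(): force on the tool from outside, world axes, zero at the start.
- arm.read_wrist_torque(): the same for the moment, N m.
- arm.read_opening(): opening from 0.0 (shut) to 1.0 (fully open).
- arm.read_finger_force(): force on a finger pad.
Only numpy, scipy, OpenCV 4.12 (cv2) and the standard library are available. Lean on these libraries where they do the work, as an engineer would, in place of code of your own. Each camera call takes 0.05 s, during which the arm holds its last target. There are 200 camera calls.

TASK

The notched battens on this bookbinder's bench build a crib on which pasted sheets dry with air beneath. Finish the crib: lay the missing batten of the second tier beside the one already there, then lay the other two loose battens across that tier, parallel to the dark foot rails, as the third tier, every batten seated fully home in the notches below it. Lower each batten into place rather than letting it drop, and leave the other things on the bench where they are.

Things in the scene. Friction and masses are not known exactly. Their poses are not given: they have to be found in the camera images.
- crib_foot: dark wooden foot of the crib, fixed, 156 x 180 x 32 mm, any yaw. Origin at its centre on the bench top. Two rails (180 long, 20 wide, top at z = 32 mm) run along its y at x = +60 and -60 mm, with top notches like the battens' (floor at z = 28 mm) at y = +60 and -60 mm. The second tier lies along the foot's x at y = +60 (already laid) and -60 (missing), the third along its y at x = +60 and -60
- seat_laid (a point): where the middle of the batten already laid belongs: foot frame (0, 60, 36) mm
- seat_second (a point): where the middle of the missing second-tier batten belongs: foot frame (0, -60, 36) mm; x along the batten to lay there
- seat_third_p (a point): where the middle of one third-tier batten belongs: foot frame (60, 0, 52) mm, its top then at 64 mm; the batten runs along the foot's y
- seat_third_m (a point): where the middle of the other third-tier batten belongs: foot frame (-60, 0, 52) mm; the batten runs along the foot's y
- batten_laid: pale beech batten with blue ends, 180 long, 20 wide, 24 high (mm), 70 g. Origin at its middle, 12 mm above its underside; x along its length, z up. Notches 4 mm deep, 25 mm wide, rounded shoulders, cross its top and underside 60 mm either side of the middle (either face up); crossing battens have 2.5 mm play each side, sink 8 mm into one another. Already lies in the foot at its y = +60 mm
- batten_a: pale beech batten with blue ends, 180 long, 20 wide, 24 high (mm), 70 g. Origin at its middle, 12 mm above its underside; x along its length, z up. Same notches as batten_laid. Lies loose on the bench; the three loose battens are interchangeable
- batten_b: pale beech batten with blue ends, 180 long, 20 wide, 24 high (mm), 70 g. Origin at its middle, 12 mm above its underside; x along its length, z up. Same notches as batten_laid. Lies loose on the bench; the three loose battens are interchangeable
- batten_c: pale beech batten with blue ends, 180 long, 20 wide, 24 high (mm), 70 g. Origin at its middle, 12 mm above its underside; x along its length, z up. Same notches as batten_laid. Lies loose on the bench; the three loose battens are interchangeable
- glue_pot: grey-brown stoneware paste pot, 72 mm wide, 65 high, origin under its centre; bystander
- thread_spool_1: wooden spool of pale thread, 42 mm wide, 52 high, origin under its centre; bystander
- backing_hammer: hammer with wooden handle lying flat, 82 x 202 x 28 mm, origin under its centre, y along the handle; bystander

How it is judged:
By the outcome, as a careful person would: the job done as asked, in the order asked, and still so for the second after the job is handed in, with the robot touching nothing.
It also fails if it takes over 59 s, if anything falls off the work surface, if the arm or the gripper's body presses on something with over 40 N, if the wrist force passes 120 N, or if a joint passes its speed limit or range.

## Working session

There is one attempt and no reset: what is moved stays moved. The work goes in short steps, each a Python script; the robot and the scene stay as the last script left them, time stands still between calls to the robot, and variables do not carry over. Pictures are saved under pics/ and viewed, at most 10 in all, crops included, and the job is handed in when it is done.

```bash
ls; mkdir -p pics
python3 - <<'E'
from station import arm,snapshot,camera_info
import cv2,numpy as np
for n in("top","scene"):
    cv2.imwrite(f"pics/{n}0.png",snapshot(n)); c=camera_info(n)
    print(n,c["fx"],c["fy"],c["cx"],c["cy"],np.round(c["R"],3).tolist(),np.round(c["t"],3), np.round(-np.array(c["R"]).T@np.array(c["t"]),3))
print(arm.read_eef_rot(),arm.read_time())
E
```

```text
pics
top 380.0732896433251 380.0732896433251 280.2278041674619 208.96256074429914 [[-0.425, -0.905, 0.011], [-0.831, 0.386, -0.402], [0.36, -0.18, -0.916]] [0.225 0.454 1.318] [-1.000e-03  2.650e-01  1.387e+00]
scene 476.64255067110514 476.64255067110514 274.8007937184991 210.42227418704013 [[0.785, -0.619, -0.006], [-0.335, -0.417, -0.845], [0.52, 0.665, -0.535]] [-0.396  0.206  1.322] [-0.308 -1.04   0.879]
[ 1.31986885e-01  9.91250791e-01 -1.14550146e-03 -1.37697045e-04] 0.1
```

View pics/top0.png

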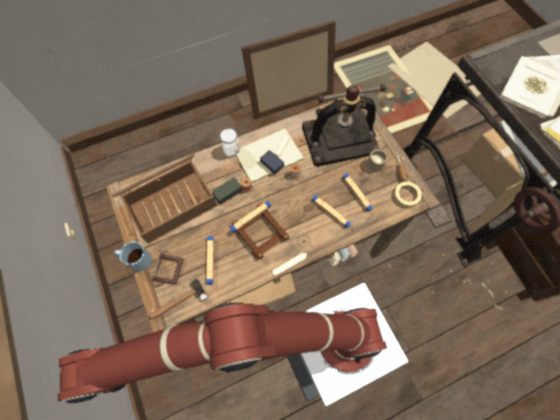

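View pics/scene0.png

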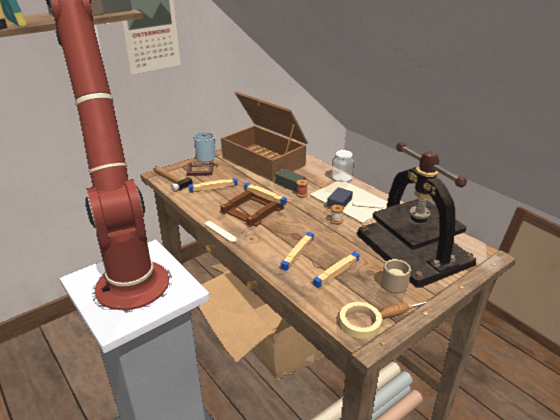

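The top view shows loose battens at about (210,260), (331,211) and (357,192). The laid batten is at (252,217) on the foot at (262,233). Next I zoom in and extract the blue and yellow masks.

```bash
cat > h.py <<'E'
import cv2,numpy as np
from station import arm,snapshot,camera_info
def proj(n,X):
    c=camera_info(n); p=np.atleast_2d(X)@np.array(c["R"]).T+np.array(c["t"])
    return np.c_[c["fx"]*p[:,0]/p[:,2]+c["cx"],c["fy"]*p[:,1]/p[:,2]+c["cy"]]
def ray(n,uv,z):
    c=camera_info(n); R=np.array(c["R"]); o=-R.T@np.array(c["t"]); uv=np.atleast_2d(uv)
    d=np.c_[(uv[:,0]-c["cx"])/c["fx"],(uv[:,1]-c["cy"])/c["fy"],np.ones(len(uv))]@R
    return o+d*((z-o[2])/d[:,2])[:,None]
E
python3 - <<'E'
from h import *
t=cv2.imread("pics/top0.png"); s=cv2.imread("pics/scene0.png")
a=cv2.resize(t[165:290,190:380],None,fx=4,fy=4,interpolation=cv2.INTER_CUBIC); cv2.imwrite("pics/tc.png",a)
b=cv2.resize(s[165:295,170:370],None,fx=4,fy=4,interpolation=cv2.INTER_CUBIC); cv2.imwrite("pics/sc.png",b)
for n,im in(("top",t),("scene",s)):
    hsv=cv2.cvtColor(im,cv2.COLOR_BGR2HSV)
    m=cv2.inRange(hsv,(105,130,60),(128,255,255))
    k,l,st,ce=cv2.connectedComponentsWithStats(m)
    for i in range(1,k):
        if st[i,4]>8: print(n,st[i,4],ce[i].round(1),ray(n,ce[i],.02)[0].round(4),hsv[l==i].mean(0).round())
E
```

```text
top 10 [368.8 207.8] [ 0.3934 -0.3225  0.02  ] [109. 153. 159.]
top 12 [232.8 228.2] [0.5398 0.1961 0.02  ] [109. 155. 170.]
top 14 [209.1 281.1] [0.3863 0.3511 0.02  ] [109. 157. 169.]
scene 17 [234.9 180.8] [0.5391 0.284  0.02  ] [109. 178. 165.]
scene 16 [246.4 184.8] [0.5549 0.2321 0.02  ] [110. 172. 169.]
scene 26 [190.6 187.2] [0.3853 0.3456 0.02  ] [109. 173. 146.]
scene 34 [282.9 200.7] [0.5881 0.0604 0.02  ] [109. 178. 136.]
scene 19 [309.8 233.6] [ 0.5286 -0.1465  0.02  ] [109. 178. 198.]
scene 28 [355.5 254.5] [ 0.5622 -0.3099  0.02  ] [110. 173. 182.]
scene 51 [284.4 265.2] [ 0.3681 -0.2176  0.02  ] [109. 179. 142.]
scene 57 [317.1 281.7] [ 0.3925 -0.3284  0.02  ] [109. 181. 141.]
```

View pics/tc.png

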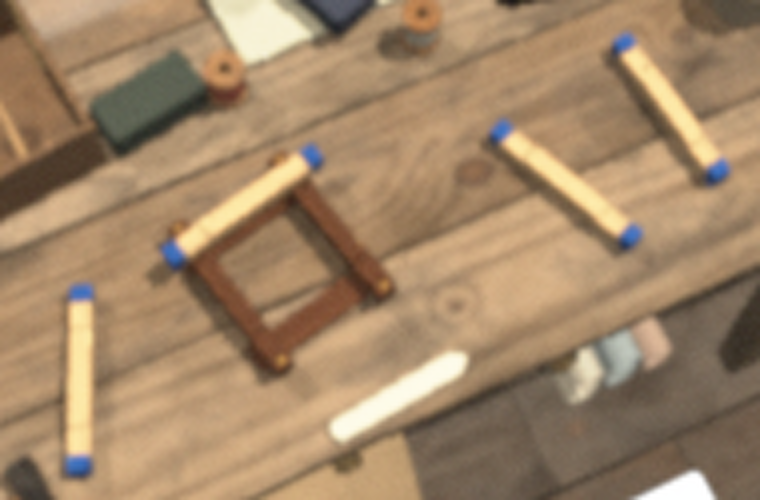

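View pics/sc.png

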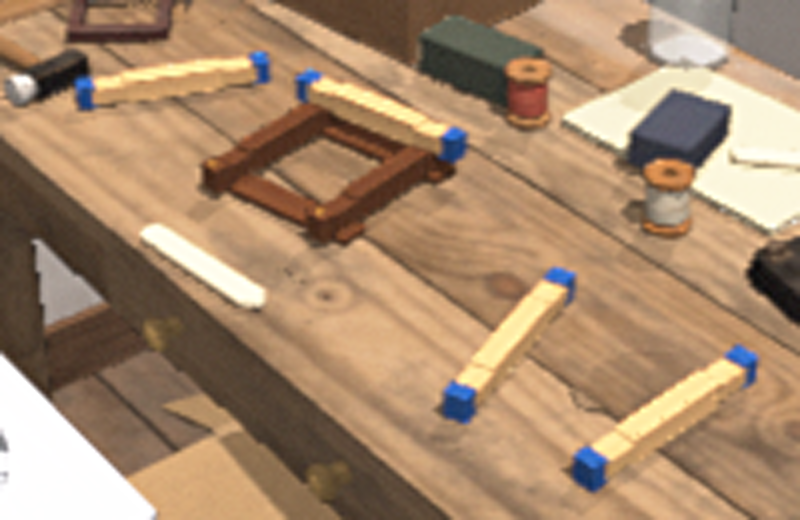

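```bash
cat > meas.py <<'E'
from h import *
from scipy.optimize import least_squares
def comps(n,im,f=4):
    big=cv2.resize(im,None,fx=f,fy=f,interpolation=cv2.INTER_CUBIC)
    hsv=cv2.cvtColor(big,cv2.COLOR_BGR2HSV)
    blue=cv2.inRange(hsv,(104,110,40),(130,255,255)); yel=cv2.inRange(hsv,(14,50,185),(32,175,255))
    m=cv2.morphologyEx(blue|yel,cv2.MORPH_CLOSE,np.ones((7,7)))
    k,l,st,ce=cv2.connectedComponentsWithStats(m); out=[]
    for i in range(1,k):
        nb=(blue>0)&(l==i)
        if st[i,4]>1500 and nb.sum()>100 and nb.sum()<.6*st[i,4]:
            kb,lb,sb,cb=cv2.connectedComponentsWithStats(nb.astype(np.uint8))
            o=np.argsort(-sb[1:,4])[:2]+1
            ys,xs=np.nonzero(l==i); (c,wh,_)=cv2.minAreaRect(np.c_[xs,ys].astype(np.float32))
            g=lambda p:(np.array(p)+.5)/f-.5
            out.append(dict(c=g(ce[i]),rc=g(c),wh=np.array(wh)/f,e=[g(cb[j]) for j in o]))
    return out
E
python3 - <<'E'
from meas import *
ims={}
for n in("top","scene"):
    im=cv2.imread(f"pics/{n}0.png")
    for o in comps(n,im):
        for z in(.012,.036):
            e=ray(n,o["e"],z); d=(e[0]-e[-1])[:2]
            print(n,z,"c",ray(n,o["c"],z)[0,:2].round(4),"rc",ray(n,o["rc"],z)[0,:2].round(4),"px",o["wh"].round(1),"L",np.linalg.norm(d).round(4),"yaw",np.degrees(np.arctan2(d[1],d[0])).round(1)%180)
    # rectify on z=.032: world x up, y left; centre .5,.1
    C=np.array([.51,.12]);h=.15;N=400
    w=np.array([[C[0]+h,C[1]+h,.032],[C[0]+h,C[1]-h,.032],[C[0]-h,C[1]-h,.032],[C[0]-h,C[1]+h,.032]])
    H=cv2.getPerspectiveTransform(proj(n,w).astype(np.float32),np.float32([[0,0],[N,0],[N,N],[0,N]]))
    ims[n]=cv2.warpPerspective(im,H,(N,N),flags=cv2.INTER_CUBIC)
cv2.imwrite("pics/rect.png",np.hstack([ims["top"],ims["scene"]]))
E
```

```text
top 0.012 c [ 0.4235 -0.418 ] rc [ 0.4257 -0.4042] px [79.8 33.6] L 0.1675 yaw 4.900000000000006
top 0.036 c [ 0.4161 -0.4061] rc [ 0.4182 -0.3925] px [79.8 33.6] L 0.1645 yaw 4.900000000000006
top 0.012 c [ 0.4236 -0.2286] rc [ 0.4485 -0.2302] px [54.8 25.4] L 0.1671 yaw 21.900000000000006
top 0.036 c [ 0.4162 -0.22  ] rc [ 0.4407 -0.2216] px [54.8 25.4] L 0.1642 yaw 21.900000000000006
top 0.012 c [0.5638 0.1161] rc [0.5654 0.1159] px [ 7.5 45.8] L 0.1702 yaw 103.4
top 0.036 c [0.5539 0.1187] rc [0.5555 0.1185] px [ 7.5 45.8] L 0.1672 yaw 103.4
top 0.012 c [0.3727 0.1684] rc [0.4212 0.1801] px [ 64.9 191.7] L 0.1675 yaw 158.2
top 0.036 c [0.3662 0.1701] rc [0.4138 0.1816] px [ 64.9 191.7] L 0.1646 yaw 158.2
scene 0.012 c [ 0.4674 -0.1559] rc [ 0.5818 -0.0671] px [292.9 144.3] L 0.1142 yaw 102.3
scene 0.036 c [ 0.4459 -0.1803] rc [ 0.5572 -0.0941] px [292.9 144.3] L 0.111 yaw 102.3
```

View pics/rect.png

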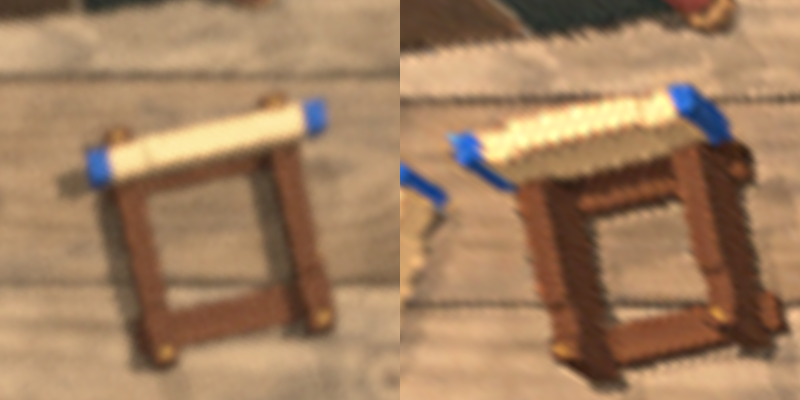

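```bash
cat > meas.py <<'E'
from h import *
F=6
def blues(im):
    big=cv2.resize(im,None,fx=F,fy=F,interpolation=cv2.INTER_CUBIC); hsv=cv2.cvtColor(big,cv2.COLOR_BGR2HSV)
    return big,cv2.inRange(hsv,(104,110,40),(130,255,255))
def battens(n,im,guess):
    """guess: list of (x,y,yaw,z). silhouette centroid -> point at z"""
    big,blue=blues(im); res=[]
    lab=cv2.cvtColor(big,cv2.COLOR_BGR2LAB)
    for x,y,a,z in guess:
        d=np.array([np.cos(a),np.sin(a),0]);q=np.array([-d[1],d[0],0]);c=np.array([x,y,z])
        poly=(proj(n,[c+.11*d+.03*q,c+.11*d-.03*q,c-.11*d-.03*q,c-.11*d+.03*q])+.5)*F-.5
        roi=np.zeros(blue.shape,np.uint8);cv2.fillPoly(roi,[poly.astype(np.int32)],255)
        L=lab[...,0]; t,_=cv2.threshold(L[roi>0].reshape(-1,1),0,255,cv2.THRESH_OTSU)
        m=(((L>t)|(blue>0))&(roi>0)).astype(np.uint8); m=cv2.morphologyEx(m,cv2.MORPH_OPEN,np.ones((9,9)))
        m=cv2.morphologyEx(m,cv2.MORPH_CLOSE,np.ones((13,13)))
        k,l,st,ce=cv2.connectedComponentsWithStats(m); i=1+np.argmax(st[1:,4])
        ys,xs=np.nonzero(l==i); hull=cv2.convexHull(np.c_[xs,ys].astype(np.int32)); M=cv2.moments(hull)
        g=lambda p:(np.array(p)+.5)/F-.5
        _,wh,_=cv2.minAreaRect(hull)
        P=ray(n,g([M["m10"]/M["m00"],M["m01"]/M["m00"]]),z)[0,:2]
        # yaw: principal axis of the ray-cast silhouette
        W=ray(n,g(np.c_[xs,ys]),z)[:,:2]; w,v=np.linalg.eigh(np.cov(W.T)); 
        kb,lb,sb,cb=cv2.connectedComponentsWithStats(((blue>0)&(l==i)).astype(np.uint8)); o=np.argsort(-sb[1:,4])[:2]+1
        e=ray(n,g(cb[o]),z)[:,:2]; de=e[0]-e[-1]; ext=np.ptp((W-P)@v[:,1])
        ang=lambda u:round(float(np.degrees(np.arctan2(u[1],u[0]))%180),1)
        res.append((P,ang(v[:,1]),ang(de),e.mean(0),np.sort(np.array(wh)/F),ext))
    return res
E
python3 - <<'E'
from meas import *
d=np.radians
G=[(.37,.0,0,0)]
top=cv2.imread("pics/top0.png");sc=cv2.imread("pics/scene0.png")
# blue-end guesses from scene rays at z=.02 / top
G=[(.462,.315,d(158.2),.012),(.448,-.182,d(21.9),.012),(.477,-.319,d(4.9),.012),(.555,.119,d(103.4),.036)]
for n,im in(("top",top),("scene",sc)):
    for r in battens(n,im,G): print(n,"C",r[0].round(4),"pa",r[1],"blue",r[2],r[3].round(4),"px",r[4].round(1),"ext",round(r[5],3))
    # pegs
    big=cv2.resize(im,None,fx=F,fy=F,interpolation=cv2.INTER_CUBIC);hsv=cv2.cvtColor(big,cv2.COLOR_BGR2HSV)
    m=cv2.inRange(hsv,(10,130,150),(25,255,255))
    k,l,st,ce=cv2.connectedComponentsWithStats(m)
    for i in range(1,k):
        P=ray(n,(ce[i]+.5)/F-.5,.032)[0]
        if st[i,4]>20 and abs(P[0]-.5)<.13 and abs(P[1]-.13)<.13: print("  peg",n,st[i,4]/F/F,P.round(4))
E
```

```text
top C [0.4619 0.322 ] pa 158.4 blue 158.1 [0.4662 0.3207] px [ 6.1 46.7] ext 0.18
top C [ 0.4436 -0.1926] pa 24.9 blue 22.0 [ 0.4495 -0.1828] px [ 9.4 44.7] ext 0.178
top C [ 0.4709 -0.327 ] pa 7.6 blue 4.7 [ 0.4797 -0.3199] px [ 9.5 42.7] ext 0.179
top C [0.553  0.1198] pa 103.5 blue 103.6 [0.552  0.1158] px [ 6.7 45.8] ext 0.179
  peg top 6.277777777777778 [0.5839 0.0645 0.032 ]
  peg top 6.777777777777778 [0.5581 0.1809 0.032 ]
  peg top 4.666666666666667 [0.4226 0.0273 0.032 ]
  peg top 4.861111111111112 [0.3963 0.1447 0.032 ]
scene C [0.4612 0.3153] pa 159.3 blue 158.3 [0.4668 0.3226] px [ 8.2 59.9] ext 0.222
scene C [ 0.4381 -0.177 ] pa 22.4 blue 23.7 [ 0.4552 -0.1743] px [13.  47.4] ext 0.204
scene C [ 0.4704 -0.3107] pa 6.1 blue 7.0 [ 0.4853 -0.3111] px [12.7 54.2] ext 0.199
scene C [0.5637 0.1073] pa 101.2 blue 99.6 [0.5571 0.1263] px [10.1 48.9] ext 0.203
  peg scene 1.0833333333333333 [0.5376 0.1957 0.032 ]
  peg scene 1.4722222222222223 [0.5425 0.182  0.032 ]
  peg scene 1.1666666666666667 [0.5478 0.1684 0.032 ]
  peg scene 1.0555555555555556 [0.5507 0.1563 0.032 ]
  peg 
[... 385 characters left out ...]
 0.032 ]
  peg scene 2.305555555555556 [0.4442 0.1658 0.032 ]
  peg scene 0.638888888888889 [0.5657 0.0733 0.032 ]
  peg scene 2.305555555555556 [0.5644 0.0556 0.032 ]
  peg scene 1.3055555555555556 [0.4173 0.1556 0.032 ]
  peg scene 5.194444444444445 [0.3981 0.1496 0.032 ]
  peg scene 0.5833333333333334 [0.5153 0.0576 0.032 ]
  peg scene 1.277777777777778 [0.4995 0.0564 0.032 ]
  peg scene 1.0555555555555556 [0.4181 0.0977 0.032 ]
  peg scene 2.111111111111111 [0.4228 0.0737 0.032 ]
  peg scene 1.6944444444444444 [0.398  0.0949 0.032 ]
  peg scene 1.0833333333333333 [0.4452 0.0397 0.032 ]
  peg scene 6.222222222222222 [0.425 0.031 0.032]
  peg scene 0.5833333333333334 [0.4099 0.0371 0.032 ]
```

```bash
cat >> meas.py <<'E'
def capsC(n,im,guess):
    big,_=blues(im); b=big.astype(int); res=[]
    blue=((b[...,0]-b[...,2]>25)&(b[...,0]-b[...,1]>12)).astype(np.uint8)
    g=lambda p:(np.array(p)+.5)/F-.5
    for x,y,a,z in guess:
        d=np.array([np.cos(a),np.sin(a),0]);q=np.array([-d[1],d[0],0]);c=np.array([x,y,z]);roi=np.zeros(blue.shape,np.uint8)
        for s in(1,-1):
            poly=(proj(n,[c+s*.083*d+.028*(i*d+j*q) for i,j in((1,1),(1,-1),(-1,-1),(-1,1))])+.5)*F-.5
            cv2.fillPoly(roi,[poly.astype(np.int32)],1)
        m=cv2.morphologyEx(blue&roi,cv2.MORPH_OPEN,np.ones((5,5)))
        ys,xs=np.nonzero(m); hull=cv2.convexHull(np.c_[xs,ys].astype(np.int32)); M=cv2.moments(hull)
        P=ray(n,g([M["m10"]/M["m00"],M["m01"]/M["m00"]]),z)[0,:2]
        W=ray(n,g(np.c_[xs,ys]),z)[:,:2]; s=(W-P)@d[:2]; u=W[s>0].mean(0)-W[s<0].mean(0)
        H=g(hull[:,0]); E=proj(n,[c+i*.09*d+j*.01*q+[0,0,k*.012] for i in(1,-1) for j in(1,-1) for k in(1,-1)]).astype(np.float32)
        res.append((P,np.degrees(np.arctan2(u[1],u[0]))%180,cv2.contourArea(H.astype(np.float32)),cv2.contourArea(cv2.convexHull(E))))
    return res
E
python3 - <<'E'
from meas import *
d=np.radians
G=[(.465,.32,d(158.2),.012),(.45,-.18,d(22.5),.012),(.479,-.317,d(5.5),.012),(.5488,.1175,d(102.6),.036)]
for n in("top","scene"):
    for r in capsC(n,cv2.imread(f"pics/{n}0.png"),G): print(n,r[0].round(4),round(r[1],1),"area",r[2:])
E
```

```text
top [0.4626 0.3222] 158.1 area (271.5277743868064, 310.9451268048724)
top [ 0.4483 -0.184 ] 22.1 area (264.61132261483, 324.14065497461706)
top [ 0.4759 -0.3201] 4.9 area (250.83282852172852, 313.04003680031747)
top [0.5514 0.1197] 103.3 area (279.73639000800904, 331.949052194017)
scene [0.4643 0.3224] 158.5 area (348.05547502299305, 405.7783337858273)
scene [ 0.4438 -0.1802] 23.7 area (393.20821126317605, 451.5658556201961)
scene [ 0.4768 -0.3146] 6.0 area (534.5832748413086, 578.8634157644119)
scene [0.5536 0.1165] 101.4 area (366.7639482287923, 402.2949313924182)
```

```bash
cat > act.py <<'E'
from meas import *
from scipy.spatial.transform import Rotation as Ro
d=np.radians
FC=np.array([.4915,.1055]); FY=d(12.6); fy=np.array([np.cos(FY),np.sin(FY)]); fx=np.array([fy[1],-fy[0]])
A=(.4635,.322,d(158.2)); B=(.446,-.182,d(22.6)); C=(.4763,-.3174,d(5.3))
S2=(*(FC-.06*fy),FY+np.pi/2); S3p=(*(FC+.06*fx),FY); S3m=(*(FC-.06*fx),FY)
def quat(yaw):  # tool x along batten, z down
    return Ro.from_euler("z",yaw)*Ro.from_euler("x",np.pi)
def best(p,yaw):
    c=[]
    for k in(-2,-1,0,1,2):
        q=quat(yaw+k*np.pi).as_quat(); j=arm.ik(list(p),list(q))
        if j is not None: c.append((np.abs(np.array(j)-arm.read_joint_positions()).max()+10*(abs(j[6])>2.5),list(q)))
    return min(c,key=lambda t:t[0])[1]
def go(x,y,yaw,z):
    q=best((x,y,z),yaw); arm.movep([x,y,z],q)
def st(s=""): print(s,"t",round(arm.read_time(),2),"p",np.round(arm.read_tool_pos(),4),"F",np.round(arm.read_ft_force(),1),"T",np.round(arm.read_wrist_torque(),2),"op",round(arm.read_opening(),3),"ff",round(arm.read_finger_force(),1))
def pick(b,zh=.16,z=.079):
    arm.move_gripper(.7); go(*b,zh); arm.line_to([b[0],b[1],z],.15); st("down"); arm.move_gripper(0.0,40); st("grip")
    arm.line_to([b[0],b[1],zh],.2); st("lift")
def lower(x,y,z0,z1,step=.002,v=.04,fmax=12):
    f0=arm.read_ft_force()[2]; z=z0
    while z>z1+1e-6:
        z=max(z-step,z1); arm.line_to([x,y,z],v); f=arm.read_ft_force()[2]-f0
        if f>fmax: break
    print("lowered cmd",round(z,4),"dF",round(f,1)); st("low"); return z
E
python3 - <<'E'
from act import *
st(); pick(A); go(*S2,.13); st("hover")
for n in("top","scene"):
    im=snapshot(n); cv2.imwrite(f"pics/{n}1.png",im)
    try:
        for r in capsC(n,im,[(*S2[:2],S2[2],.13-.067)]): print(n,np.round(r[0]-S2[:2],4),r[1],r[2:])
    except Exception as e: print(n,e)
E
```

```text
t 0.1 p [0.17   0.6268 0.3029] F [-0.2 -0.1 -0.5] T [ 0.02 -0.02  0.05] op 1.001 ff 0.0
down t 2.82 p [0.4638 0.3227 0.0795] F [-1.1  1.  -0.1] T [-0.07 -0.01  0.  ] op 0.703 ff 0.0
grip t 3.26 p [0.464  0.3224 0.0801] F [-0.8 -0.7  6.6] T [-0.06  0.11  0.03] op 0.222 ff 39.9
lift t 3.82 p [0.4629 0.3216 0.1594] F [-0.3 -0.4 -1.5] T [-0.04  0.02  0.04] op 0.222 ff 39.1
hover t 4.74 p [0.4337 0.0942 0.1298] F [-0.  -0.1 -0.3] T [-0.04 -0.01  0.04] op 0.225 ff 39.1
top [-0.0183  0.0777] 118.75448495547016 (21.027769300621003, 345.81930801074486)
scene [ 0.0026 -0.0049] 101.71102183045834 (416.5420519510517, 441.1223468070384)
```

Run:
```python
from act import *
st()
im=cv2.imread("pics/scene1.png")
p=arm.read_tool_pos();zc=p[2]-.068
X=[[*(np.array(p[:2])+s*.09*fx+w*.01*fy),zc+k] for s in(1,-1) for w in(1,-1) for k in(.012,-.012)]
uv=proj("scene",X); x0,y0=200,150
b=cv2.resize(im[y0:y0+100,x0:x0+130],None,fx=6,fy=6,interpolation=cv2.INTER_CUBIC)
for u in uv: cv2.circle(b,tuple(int(v) for v in (u-[x0,y0]+.5)*6),2,(0,255,0),-1)
cv2.imwrite("pics/sc1.png",b)
```

```text
t 4.84 p [0.4338 0.0947 0.1299] F [ 0.4 -0.2 -0.8] T [ 0.01 -0.03 -0.04] op 0.226 ff 39.1
```

View pics/sc1.png

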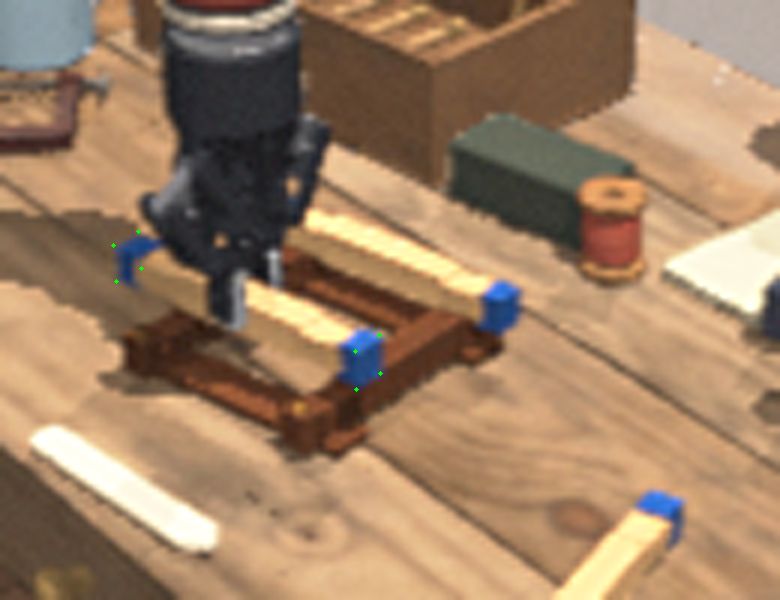

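The dots for the held batten match its caps to about 1 mm, at (360,360) and (130,260). Lowering it.

Run:
```python
from act import *
x,y=S2[:2]
arm.line_to([x,y,.116],.1); st("pre")
lower(x,y,.116,.1025)
```

```text
pre t 5.13 p [0.4329 0.0934 0.1157] F [ 1.2 -0.4 -1.8] T [ 0.05  0.01 -0.02] op 0.221 ff 39.1
lowered cmd 0.1025 dF 18.2
low t 6.88 p [0.433  0.0928 0.104 ] F [-2.6  1.1 16.4] T [ 0.23  0.55 -0.01] op 0.223 ff 41.3
```

Run:
```python
from act import *
x,y=S2[:2]
arm.line_to([x,y,.104],.05); st("relax"); arm.move_gripper(.5); st("open"); arm.line_to([x,y,.19],.2)
pick(B,.19); go(*S3p,.19)
im={n:snapshot(n) for n in("top","scene")}
for n in im: cv2.imwrite(f"pics/{n}2.png",im[n])
st("hover")
a=im["scene"][150:230,200:330]; a=cv2.resize(a,None,fx=6,fy=6,interpolation=cv2.INTER_CUBIC); cv2.imwrite("pics/v2.png",a)
for n in im:
    try:
        for r in capsC(n,im[n],[(*S2,.036),(*(FC+.06*fy),S2[2],.036)]): print(n,((r[0]-FC)@np.c_[fx,fy]).round(4),round(r[1],1),r[2:])
    except Exception as e: print(n,e)
```

```text
relax t 7.13 p [0.433  0.0928 0.1041] F [0.2 2.1 4.3] T [0.4  0.1  0.01] op 0.22 ff 39.6
open t 7.48 p [0.4329 0.092  0.1038] F [-0.1 -0.1  0.2] T [ 0.06 -0.02 -0.05] op 0.5 ff 0.0
down t 10.33 p [ 0.4465 -0.1819  0.0795] F [-0.6  0.4  0.1] T [ 0.01  0.01 -0.01] op 0.7 ff 0.0
grip t 10.78 p [ 0.4463 -0.182   0.0797] F [-0.8  0.8  5.8] T [ 0.13  0.13 -0.03] op 0.225 ff 39.9
lift t 11.48 p [ 0.4455 -0.1814  0.1893] F [-0.5 -0.6 -0.5] T [0.   0.06 0.06] op 0.221 ff 39.2
hover t 12.53 p [0.5044 0.0443 0.19  ] F [-0.  -1.  -0.5] T [-0.01 -0.02  0.07] op 0.223 ff 39.1
top [-0.0785 -0.0613] 112.9 (26.458321889163926, 332.98126192821655)
top [-0.0789  0.0605] 114.6 (20.847221798379906, 332.05004840833135)
scene [ 0.0054 -0.0582] 101.1 (408.18018129142, 434.6933443011949)
scene [0.0029 0.0612] 103.6 (385.486266666092, 401.62643270613626)
```

View pics/v2.png

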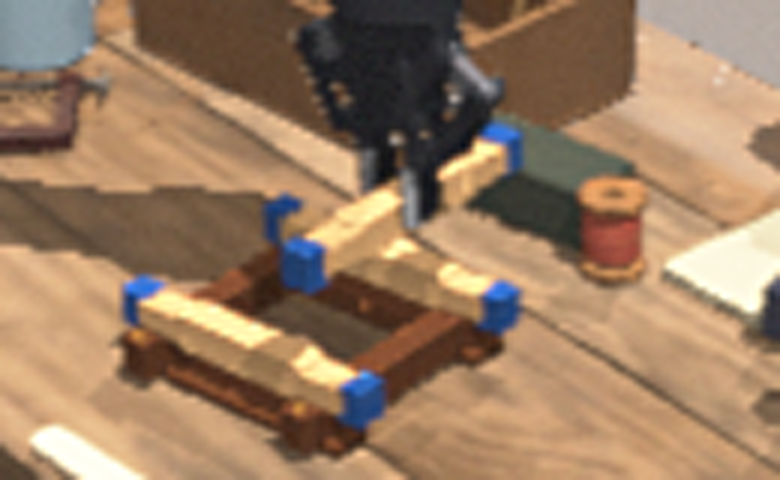

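The second-tier batten lies on both rails, with caps at (140,300) and (362,400), parallel to the laid one and 119 mm from it. Now lowering the first third-tier batten.

Run:
```python
from act import *
p=FC+.0615*fx; yaw=FY+d(.6); q=best((*p,.15),yaw)
arm.line_to([*p,.15],.15,q); arm.line_to([*p,.132],.1); st("pre")
lower(*p,.132,.1185)
```

```text
pre t 13.28 p [0.505  0.0454 0.1324] F [-0.5 -1.  -0.3] T [ 0.03  0.02 -0.  ] op 0.221 ff 39.1
lowered cmd 0.1185 dF 10.6
low t 15.03 p [0.5047 0.0453 0.1197] F [-4.1  0.1 10.4] T [0.03 0.65 0.03] op 0.221 ff 40.6
```

Run:
```python
from act import *
p=FC+.0615*fx
arm.line_to([*p,.120],.05); st("relax"); arm.move_gripper(.5); arm.line_to([*p,.20],.2)
pick(C,.2); go(*S3m,.2)
im={n:snapshot(n) for n in("top","scene")}
for n in im: cv2.imwrite(f"pics/{n}3.png",im[n])
st("hover")
cv2.imwrite("pics/v3.png",cv2.resize(im["scene"][150:230,200:330],None,fx=6,fy=6,interpolation=cv2.INTER_CUBIC))
for n in im:
    try:
        for r in capsC(n,im[n],[(*S2,.036),(*(FC+.06*fy),S2[2],.036),(*S3p,.052)]): print(n,((r[0]-FC)@np.c_[fx,fy]).round(4),round(r[1],1),r[2:])
    except Exception as e: print(n,e)
```

```text
relax t 15.28 p [0.5049 0.0456 0.1199] F [-0.8  0.1 -0.8] T [-0.07  0.12  0.03] op 0.223 ff 39.1
down t 18.81 p [ 0.4768 -0.3178  0.0798] F [ 0.4 -1.1 -0.5] T [ 0.   -0.04 -0.03] op 0.701 ff 0.0
grip t 19.25 p [ 0.4767 -0.3176  0.0798] F [0.1 0.5 5.4] T [ 0.14  0.06 -0.06] op 0.223 ff 40.0
lift t 20.01 p [ 0.4758 -0.3165  0.1988] F [-1.4 -0.5 -0.5] T [ 0.03 -0.02  0.01] op 0.22 ff 39.4
hover t 21.87 p [0.479  0.1627 0.2002] F [ 0.8  0.3 -0.4] T [-0.03  0.05  0.01] op 0.221 ff 39.4
top [ 0.078 -0.068] 138.0 (52.05554495914839, 332.98126192821655)
top [0.0884 0.0631] 112.2 (13.555547502357513, 332.05004840833135)
top [ 0.0704 -0.    ] 13.3 (376.583337147953, 308.33213682833593)
scene [ 0.0051 -0.0586] 101.5 (414.08313751243986, 434.6933443011949)
scene [0.0028 0.0629] 102.1 (374.4445745680714, 401.62643270613626)
scene [0.064  0.0007] 14.2 (409.52754041878507, 414.15651333366986)
```

View pics/v3.png

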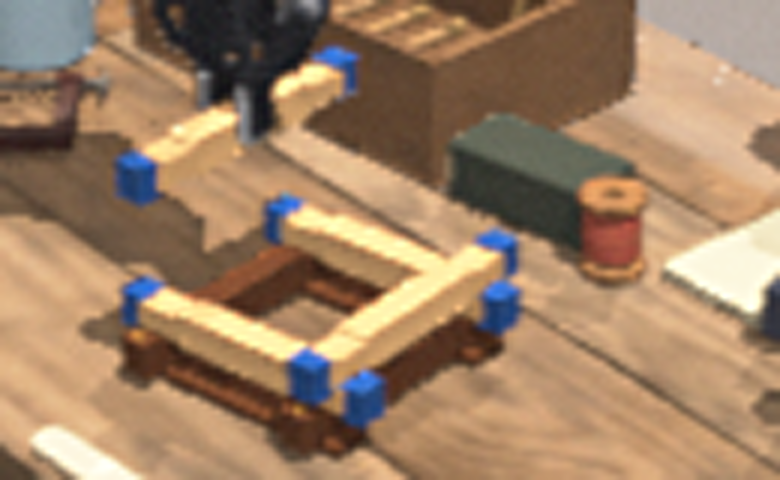

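The first third-tier batten is seated across both second-tier ones, with caps at (308,375) and (497,252). Placing the last one.

Run:
```python
from act import *
p=FC-.0585*fx; yaw=FY+d(.6); q=best((*p,.15),yaw)
arm.line_to([*p,.15],.15,q); arm.line_to([*p,.132],.1); st("pre")
z=lower(*p,.132,.1185)
if arm.read_tool_pos()[2]<.1215:
    arm.line_to([*p,.120],.05); st("relax"); arm.move_gripper(.5); arm.line_to([*p,.22],.2)
    go(.45,-.15,yaw,.3); arm.pause(.3)
    im={n:snapshot(n) for n in("top","scene")}
    for n in im:
        cv2.imwrite(f"pics/{n}4.png",im[n])
        for r in capsC(n,im[n],[(*S2,.036),(*(FC+.06*fy),S2[2],.036),(*S3p,.052),(*S3m,.052)]): print(n,((r[0]-FC)@np.c_[fx,fy]).round(4),round(r[1],1),r[2:])
    cv2.imwrite("pics/v4.png",cv2.resize(im["scene"][150:240,190:320],None,fx=6,fy=6,interpolation=cv2.INTER_CUBIC))
st()
```

```text
pre t 22.68 p [0.4789 0.1626 0.1324] F [ 0.1 -0.7 -0.4] T [ 0.    0.05 -0.05] op 0.221 ff 39.4
lowered cmd 0.1185 dF 11.3
low t 24.43 p [0.4788 0.1625 0.1198] F [-3.2  0.2 10.9] T [-0.03  0.54  0.03] op 0.219 ff 40.7
relax t 24.68 p [0.4788 0.1626 0.12  ] F [-0.1 -0.3 -0.2] T [-0.04 -0.02 -0.04] op 0.221 ff 39.3
top [ 0.0033 -0.0666] 101.0 (407.4723209805088, 332.98126192821655)
top [-0.002   0.0617] 103.3 (279.6663653055439, 332.05004840833135)
top [ 0.0703 -0.0002] 13.2 (379.4031520418357, 308.33213682833593)
top [-0.0651 -0.0025] 12.1 (516.791783650755, 302.1717419878114)
scene [ 0.0058 -0.0591] 103.1 (390.3747723897686, 434.6933443011949)
scene [0.0813 0.0635] 55.1 (44.56935077253729, 401.62643270613626)
scene [0.0637 0.0006] 13.9 (415.4443838329753, 414.15651333366986)
scene [-0.0588 -0.0021] 14.4 (367.0137752958108, 393.7480545649305)
 t 27.32 p [ 0.4502 -0.1495  0.2999] F [-0.2 -0.4  0.4] T [0.05 0.05 0.  ] op 0.502 ff 0.0
```

View pics/v4.png

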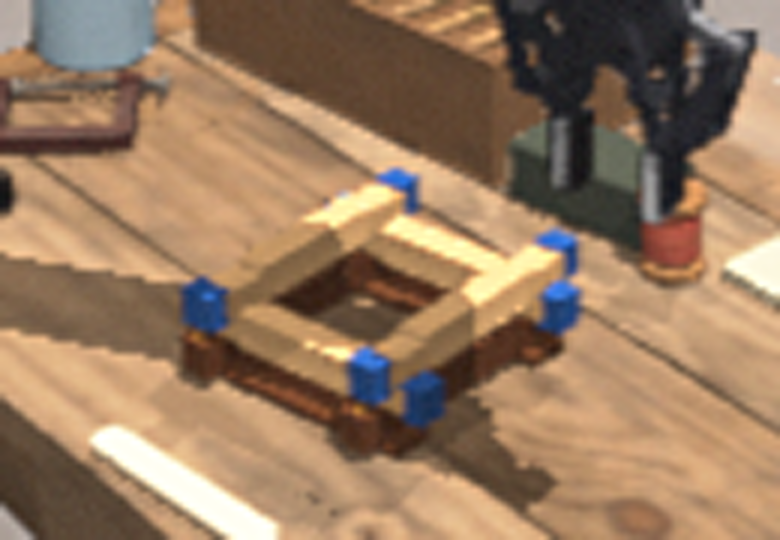

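The crib is complete. The third-tier battens lie level with caps at (205,305)/(398,188) and (368,377)/(557,252), and each stopped at its seated height.

```bash
python3 -c "
from station import ticket
print(ticket.finish_job())"
```

```text
the job is handed in; nothing more can be done
None
```

I finished the crib and handed it in at about 27 s: all three loose battens were lowered into place in the order asked, their stopping heights and the pictures show them seated, and nothing else on the bench was handled.

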